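# Latch the drop-front sample bin

### The job

Seal the dark grey sample bin: swing the wire bail of its draw latch over to the front and hook its crossbar behind the keeper on the flap, under the keeper's lip; then push the latch lever over centre until it lies flat on the bin and holds the flap shut by itself. Leave the things around the bin where they stand.

Things in the scene. Friction and masses are not known exactly. Their poses are not given: they have to be found in the camera images.
- bin: Dark grey steel bin fixed to the table, 136 long (its x) x 120 wide x 80 mm high, flat top (deck). Origin on its underside, straight below lever_pivot; the front (-x) end, roughly facing the robot, carries the flap 46 mm ahead of the origin; the rear is at +100 mm. A steel draw latch lies along the deck's middle (y = 0): keeper, lever, rubber bumper. All its axes are parallel to the bin's y.
- flap (a joint): Dark grey drop-front flap 116 wide x 72 mm high, hinged at its foot (43 mm ahead of the origin, 10 mm up). 0 = shut, gasket fully squeezed; 0.07 rad = ajar, top 5 mm out, held there at the start by the gasket's spring (55 N m/rad, rest at 0.1). Latched it stands at about 0.01 to 0.02; only the latch keeps it shut.
- lever (a joint): Angle of the steel lever, a plate 22 wide, 3 thick, 54 mm long. 0 = flat on the bin pointing to the rear, latched; pi/2 = upright; 1.9 = stop, leaning forward. Starts at 1.0 to 1.35, stays put (friction 0.04 N m). The bail passes the keeper's lip only beyond about 1.7; pulling the bail forward brings the lever along. When hooked it stiffens below 1.0 (about 6 N at the tip), centre at about 0.2.
- bail (a joint): Angle of the bail relative to the lever. The bail's elevation over the bin's forward (-x) direction is (bail - lever) rad: about 3.3 = lying back on the bumper (start), 1.57 = straight up, about -0.3 = hooked with the lever at its stop. It swings almost freely and falls by its weight.
- lever_pivot (a point): Lever's hinge axis, middle of its width, 94 mm above the table (14 mm above the deck).
- lever_tip (a point): Middle of the lever plate at its free end, 54 mm from lever_pivot.
- bail_pivot (a point): Axis on which the bail turns, on the lever 14 mm from lever_pivot (straight towards the tip but 1.9 mm below the plate's middle when the lever is flat).
- bail_bar (a point): Middle of the bail's crossbar: 4 mm steel wire, 34 mm wide, 62 mm from bail_pivot. Two wire arms, 17 mm either side of the middle, join it to the pivot and pass either side of the lever, so that the bail swings right over the lever's tip.
- bail_tab (a point): Grip point on the bail's flat steel tab, 20 wide (along the bin's y), 4 thick, 28 mm long, running on from the crossbar; the point is 78 mm from bail_pivot, 16 mm past the crossbar. Pinch it across the 20 mm from above; it may turn between the pads. At the start it lies about 15 mm above the deck, on a bumper 12 mm wide, 16 mm high.
- keeper_seat (a point): Where the crossbar's middle belongs: at the keeper's front face, 9 mm above the deck; moves with the flap. The keeper is a post 18 wide, 16 mm high; its lip (12.5 to 16 mm above the deck) overhangs to 3 mm ahead of this point. A ledge 14 mm wide, top 6 mm above the deck, reaches 14 mm ahead of it and stops the bar from below; beside and beyond it is free space.
- cup_18: White porcelain cupping bowl, black inside, 92 mm wide, 60 high, near the bin: leave it. Origin under its middle.
- tin: Small tinplate sample tin 73 x 65 x 52 mm beside the bin: leave it. Origin under its middle.

How it is judged (in metres and radians):
On the way:
1. the bail's crossbar is down behind the keeper, below the top of its lip, with the lever still up (x of bail_bar in the frame of keeper_seat between -0.017 and 0.002 m and z of bail_bar in the frame of keeper_seat between -0.006 and 0.0035 m and value of joint lever above 0.9 rad), for 0.2 s.
At the end, for the whole second after the job is handed in: The lever lies flat (within 0.08 rad), the bail's crossbar is within 6 mm of its seat behind the keeper, and the flap is held shut (under 0.03 rad) (value of joint lever below 0.08 rad and value of joint flap below 0.03 rad and distance between bail_bar and keeper_seat below 0.006 m); the robot touches nothing.
It fails at once if a bystander (bowl or tin) is pushed more than 20 mm or tipped (distance of any of cup_18, tin from where it was at the start of the episode above 0.02 m or angle between any of cup_18, tin's own z axis and vertical above 0.3 rad).
It also fails if it takes over 58 s, if anything falls off the work surface, if the arm or the gripper's body presses on something with over 40 N, if the wrist force passes 120 N, or if a joint passes its speed limit or range.

### The arm

A 6-joint arm with a two-finger parallel gripper is mounted at the origin on a cart in front of the work surface, level with it; the furniture and walls round the work are solid. World frame = base frame: x ahead of the robot, y to its left, z up, the work surface at z = 0. Lengths are in mm, angles in rad, forces in N, time in s.
With the tool pointing down it reaches from about 300 to 775 mm from the base axis. Payload 14.6 kg.
Tool frame: the origin (TCP) lies midway between the tips of the shut fingers; the grasp point (between the pads) lies 19 mm behind it; z points along the fingers, y is the line along which they close (so a half turn about z gives the same grasp; the last joint's range is limited). The gripper opens to 94 mm and grips with 3 to 60 N. Pads are 16 mm wide; open, the fingers measure 119 mm over their backs; the gripper's body (75 mm by 177 mm) begins 78 mm behind the grasp point.
Start: joints at [1.086, 0.3, 1.521, -0, 1.321, -0.067], TCP at [223.159, 502.682, 205.446] pointing down, gripper open.
Joint ranges: [-3.03, 3.03], [-0.79, 2.21], [0.23, 2.52], [-1.04, 4.18], [0, 3.07], [-2.55, 2.55]. Speed limits (rad/s): [2.22, 2.22, 2.57, 3.14, 3.14, 3.14].

### API

Orientations are given as [roll, pitch, yaw] about the fixed x, y, z axes, in that order (R = Rz(yaw) Ry(pitch) Rx(roll)).
In Python, from cell import manip gives the robot as it stands.
- The arm moves only by the shell command python3 -m creep 'ROWS' [OPENING] [FORCE]. ROWS is text: rows parted by semicolons, each of 6 numbers parted by spaces: the shift along the tool's x, y, z normalised to -1 to 1, where 1 is 4 cm, then the turn, a rotation vector about the tool's x, y, z normalised to -1 to 1, where 1 is pi rad. In form: dx dy dz ax ay az; .... A call has 1 to 20 rows; each row shifts and turns the commanded pose from where the row before left it, along the tool's axes as they then stand; what a row does not reach is not made up. A row lasts 1/8 s, in which the tool goes at most 62.5 mm and 10.7 degrees, less where a joint would pass 70% of its speed; a pose out of reach is approached as far as the arm can. A call with a number of a shift or a turn outside -1 to 1 is refused whole. A call with a gripper value outside its range is refused whole. OPENING is the closure, from 0 (fully open) to 1 (shut), set as the call begins (- or left out, the last holds). The fingers move at their own pace and stop on an object; FORCE is the grip in N (left out, the last holds). Time passes only in rows, so rows that do not move let the fingers close. It gives the time, the measured TCP pose, the force, the opening and the grip force at its end, in the units of the state.
- manip.read_state(): the state, without advancing time (a new reading comes with each control period).
- manip.camera(name): name is "side" or "top"; returns a dict with "color" (420x560x3 uint8, red, green, blue), "range_z" (420x560 float32, mm along the optical axis (not along the pixel's ray), 0 where there is no reading), "camera_matrix" (3x3 intrinsics, pixels), "T" (4x4, takes a point from camera to world coordinates). Camera axes: x right, y down, z forward; pixel columns grow to the right and rows downward; lengths in mm; the calibration is good to about 2 mm. A picture is of the moment at which its call begins.
- manip.sign_off(): hands the job in; it is judged then, once.
The state is a dict: "clock": time; "joints": joint angles; "qd": joint speeds; "effort": joint torques, N m; "eef_pos": TCP position; "eef_rot": TCP orientation; "wrist_force": force on the tool from outside, world axes, zero at the start; "moment": the same for the moment, N m; "finger_gap": finger opening in mm; "finger_force": force on a finger pad.
Only numpy, scipy, OpenCV 4.12 (cv2) and the standard library are available. Lean on these libraries where they do the work, as an engineer would, in place of code of your own. Each camera call takes 0.05 s, during which the arm holds its last target. There are 200 camera calls.

## Working session

There is one attempt and no reset: what is moved stays moved. The work goes in short steps, Python scripts to look and compute and a shell command to move; the robot and the scene stay as the last step left them, time stands still between calls to the robot, and variables do not carry over. Pictures are saved under pics/ and viewed, at most 10 in all, crops included, and the job is handed in when it is done.

```bash
ls; mkdir -p pics
cat > h.py <<'E'
import numpy as np, cv2
from cell import manip
def pts(c):
    z=c["range_z"];K=c["camera_matrix"];v,u=np.mgrid[:z.shape[0],:z.shape[1]]
    p=np.stack([(u-K[0,2])*z/K[0,0],(v-K[1,2])*z/K[1,1],z],-1)@c["T"][:3,:3].T+c["T"][:3,3]
    p[z==0]=np.nan; return p
def proj(c,P):
    q=(np.atleast_2d(P)-c["T"][:3,3])@c["T"][:3,:3]; q=q@c["camera_matrix"].T; return q[:,:2]/q[:,2:]
E
python3 - <<'E'
from h import *
s=manip.read_state();print(s)
for n in("top","side"):
    c=manip.camera(n);cv2.imwrite(f"pics/{n}0.png",c["color"][...,::-1]);np.savez(f"{n}0.npz",**c)
    print(n,c["T"].round(2).tolist(),c["camera_matrix"].tolist())
E
```

```text
pics
{'clock': 0.0, 'joints': array([ 1.08641209e+00,  3.00507102e-01,  1.52159346e+00,  5.98903226e-06,
        1.32070556e+00, -6.66034245e-02]), 'qd': array([ 1.17786938e-03,  2.40248654e-04, -1.13716407e-03,  8.32231824e-05,
       -4.73065914e-04,  6.25009309e-04]), 'effort': array([-2.42972907e-03, -5.31793892e+01, -3.52745891e+01,  7.08580320e-02,
        2.42775731e-02, -8.43403086e-05]), 'eef_pos': array([223.03001279, 502.45426393, 204.86134813]), 'eef_rot': array([-3.14038226e+00, -8.65495069e-05,  2.72381030e+00]), 'wrist_force': array([ 0.22938176, -0.44664711,  0.74302551]), 'moment': array([ 0.02616443,  0.01124511, -0.04455356]), 'finger_force': 0.0, 'finger_gap': 94.12851047668592}
top [[-0.02, -0.99, 0.17, 429.51], [-1.0, 0.02, 0.01, -15.74], [-0.01, -0.17, -0.99, 912.14], [0.0, 0.0, 0.0, 1.0]] [[411.64450093499465, 0.0, 282.47357761787777], [0.0, 411.64450093499465, 207.10799376206495], [0.0, 0.0, 1.0]]
side [[-1.0, 0.01, 0.01, 555.62], [-0.01, 0.56, -0.83, 741.66], [-0.01, -0.83, -0.56, 553.66], [0.0, 0.0, 0.0, 1.0]] [[409.49679143125275, 0.0, 281.91750022101525], [0.0, 409.49679143125275, 207.58496365328904], [0.0, 0.0, 1.0]]
```

View pics/top0.png

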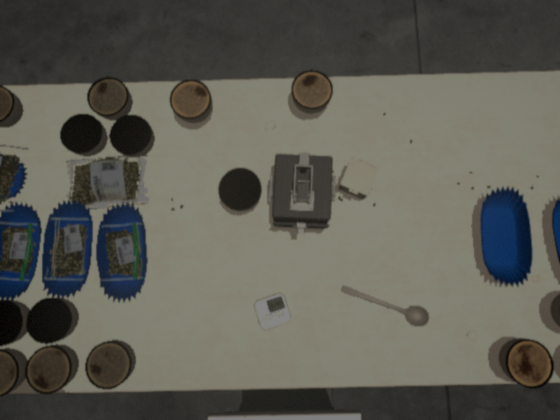

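View pics/side0.png

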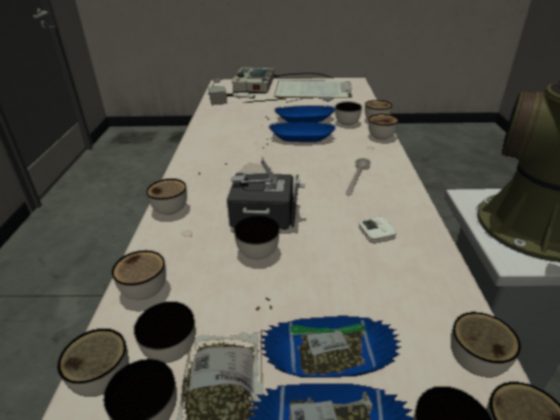

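The top view shows the bin at (302,190), with its flap towards the image bottom (-x), the bowl at (240,188) and the tin at (355,180) tight on its -y side. In the side view the bin is at (263,195), with the lever sticking up at (265,168).

Run:
```python
from h import *
c=dict(np.load("top0.npz"));p=pts(c)
col=c["color"];
m=(p[...,2]>70)&(p[...,2]<88)&(abs(p[...,0]-500)<130)&(abs(p[...,1]+50)<100)
m=m.astype(np.uint8)
n,l,s,ce=cv2.connectedComponentsWithStats(m);print(s,ce.round())
for i in range(1,n):
    if s[i,4]<300: continue
    q=p[l==i];print(i,np.median(q[:,2]),q.min(0),q.max(0));r=cv2.minAreaRect(q[:,:2].astype(np.float32));print(r)
for n in("top","side"):
    c=dict(np.load(n+"0.npz"));p=pts(c)
    w=(p[...,2]>88)&(p[...,0]>380)&(p[...,0]<600)&(abs(p[...,1]+60)<80)&(p[...,2]<200)
    v,u=np.nonzero(w);print(n,len(v),u.min(),u.max(),v.min(),v.max())
    print(p[w][::max(1,len(v)//30)].round(0).tolist())
a=cv2.imread("pics/top0.png")[140:245,210:385];b=cv2.imread("pics/side0.png")[150:265,200:325]
f=lambda a:cv2.resize(a,(640,int(640*a.shape[0]/a.shape[1])) ,interpolation=cv2.INTER_CUBIC)
o=np.hstack([cv2.resize(a,(400,int(400*a.shape[0]/a.shape[1])),interpolation=cv2.INTER_CUBIC)[:240],cv2.resize(b,(400,int(400*b.shape[0]/b.shape[1])),interpolation=cv2.INTER_CUBIC)[:240]])
cv2.imwrite("pics/z0.png",cv2.convertScaleAbs(o,alpha=1.6))
```

```text
[[     0      0    560    420 232933]
 [   272    178     60     44   2001]
 [   295    179     16     16     72]
 [   273    222     24      6     80]
 [   306    224     24      4     75]
 [   297    228      8      6     39]] [[279. 210.]
 [302. 202.]
 [302. 184.]
 [285. 224.]
 [317. 225.]
 [300. 230.]]
1 79.10001894653897 [ 540.8559129  -110.35493922   70.02737306] [629.99463187  13.74217603  85.4802825 ]
((586.6575927734375, -48.1688232421875), (122.93190002441406, 89.2851791381836), 88.6929702758789)
top 264 293 311 188 227
[[600.0, -46.0, 129.0], [599.0, -44.0, 125.0], [598.0, -59.0, 126.0], [597.0, -53.0, 123.0], [596.0, -42.0, 118.0], [595.0, -57.0, 121.0], [595.0, -40.0, 117.0], [594.0, -56.0, 118.0], [593.0, -38.0, 113.0], [593.0, -56.0, 113.0], [592.0, -36.0, 110.0], [591.0, -52.0, 115.0], [591.0, -32.0, 107.0], [589.0, -48.0, 111.0], [590.0, -64.0, 106.0], [588.0, -48.0, 107.0], [588.0, -64.0, 104.0], [587.0, -44.0, 104.0], [586.0, -60.0, 106.0], [586.0, -46.0, 99.0], [586.0, -62.0, 99.0], [584.0, -42.0, 97.0], [584.0, -58.0, 99.0], [582.0, -38.0, 97.0], [583.0, -54.0, 9
[... 207 characters left out ...]
[[600.0, -53.0, 127.0], [600.0, -46.0, 123.0], [596.0, -53.0, 117.0], [592.0, -59.0, 111.0], [592.0, -58.0, 109.0], [594.0, -46.0, 113.0], [594.0, -44.0, 112.0], [596.0, -38.0, 113.0], [585.0, -59.0, 101.0], [588.0, -55.0, 101.0], [596.0, -35.0, 110.0], [585.0, -55.0, 98.0], [598.0, -33.0, 108.0], [587.0, -47.0, 100.0], [600.0, -29.0, 108.0], [589.0, -36.0, 104.0], [579.0, -63.0, 88.0], [600.0, -29.0, 106.0], [589.0, -35.0, 102.0], [534.0, -43.0, 97.0], [591.0, -32.0, 101.0], [539.0, -40.0, 96.0], [594.0, -34.0, 98.0], [583.0, -42.0, 93.0], [594.0, -35.0, 94.0], [583.0, -31.0, 97.0], [530.0, -35.0, 94.0], [583.0, -28.0, 96.0], [589.0, -29.0, 93.0], [539.0, -34.0, 89.0], [587.0, -30.0, 90.0]]
```

View pics/z0.png

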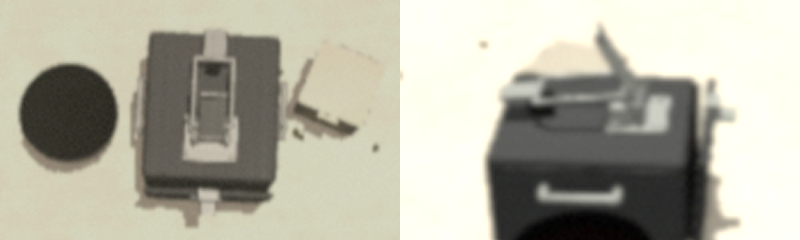

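The crop shows the bail lying back over the lever, with the tab at full-image pixel ≈(304,158), the crossbar at ≈(303,166), the bracket at ≈(302,206) and the keeper at ≈(301,228). The lever stands up in the side view.

Run:
```python
from h import *
c=dict(np.load("top0.npz"));p=pts(c)
m=((abs(p[...,2]-79)<6)&(p[...,0]>520)&(p[...,0]<720)&(p[...,1]<30)&(p[...,1]>-125)).astype(np.uint8)
n,l,s,ce=cv2.connectedComponentsWithStats(m);i=1+s[1:,4].argmax();q=p[l==i];print(s[i],q.min(0),q.max(0))
# side edges: per row ends
L=[];R=[];
for v in range(160,218):
    u=np.nonzero(l[v]==i)[0]
    if len(u)>10: L.append(p[v,u[0],:2]);R.append(p[v,u[-1],:2])
L=np.array(L);R=np.array(R)
for E_ in(L,R): 
    k=np.polyfit(E_[:,0],E_[:,1],1);print("side yaw",np.arctan(k[0]),np.polyval(k,600),np.std(E_[:,1]-np.polyval(k,E_[:,0])),E_[:,0].min(),E_[:,0].max())
F=[];B=[]
for u in range(280,325):
    v=np.nonzero(l[:,u]==i)[0]
    F.append(p[v[-1],u,:2]);B.append(p[v[0],u,:2])
for E_ in map(np.array,(F,B)):
    k=np.polyfit(E_[:,1],E_[:,0],1);r=E_[:,0]-np.polyval(k,E_[:,1]);g=abs(r)<4;k=np.polyfit(E_[g,1],E_[g,0],1);print("end yaw",-np.arctan(k[0]),np.polyval(k,-48))
# latch pixels
w=(p[...,2]>86)&(p[...,0]>480)&(p[...,0]<720)&(abs(p[...,1]+50)<60)&(p[...,2]<200)
v,u=np.nonzero(w)
for vv in np.unique(v):
    k=u[v==vv];print(vv,k.min(),k.max(),p[vv,k].mean(0).round(1),p[vv,k][:,2].min().round(),p[vv,k][:,2].max().round(),(p[vv,k][:,1].max()-p[vv,k][:,1].min()).round())
c=dict(np.load("side0.npz"));p=pts(c)
w=(p[...,2]>86)&(p[...,0]>480)&(p[...,0]<720)&(abs(p[...,1]+50)<40)&(p[...,2]<200)
i=np.argsort(-p[...,2]*w,axis=None)[:12];print(p.reshape(-1,3)[i].round(0).tolist())
v,u=np.nonzero(w)
for uu in np.unique(u)[::3]:
    k=v[u==uu];print(uu,k.min(),k.max(),p[k.min(),uu].round(),p[k.max(),uu].round())
```

```text
[ 272  154   61   68 2985] [ 540.8559129  -114.60346172   73.04246003] [686.08464924  13.74217603  84.83753197]
side yaw -0.06704330652010294 10.179094273621757 0.7499527486276025 551.9977741827071 672.3036801264998
side yaw -0.06890239960181097 -108.28434923285259 0.8201754972771356 548.7773264048744 670.4375813798187
end yaw -0.07458281182928113 544.7576828964657Traceback (most recent call last):
  File "<stdin>", line 18, in <module>
    raise TypeError("expected non-empty vector for x")
TypeError: expected non-empty vector for x
```

Run:
```python
from h import *
a=-0.068;R=np.array([[np.cos(a),-np.sin(a),0],[np.sin(a),np.cos(a),0],[0,0,1]])
O=np.array([600,-49.05,0])
c=dict(np.load("top0.npz"));p=(pts(c)-O)@R   # bin-aligned, offset x unknown
D=(abs(p[...,1])<55)&(abs(p[...,1])>25)&(abs(p[...,2]-79)<6)&(abs(p[...,0])<150)
x=p[...,0][D];print("deck x",np.percentile(x,[0,.5,2,98,99.5,100]).round(1))
h,e=np.histogram(x,np.arange(-80,110,4));print(dict(zip(e.astype(int).tolist(),h.tolist())))
w=(p[...,2]>84)&(abs(p[...,0])<120)&(abs(p[...,1])<40)&(p[...,2]<200)
v,u=np.nonzero(w)
for vv in np.unique(v):
    k=u[v==vv];q=p[vv,k];print(vv,k.min(),k.max(),q.mean(0).round(1),"z",q[:,2].min().round(),q[:,2].max().round(),"y",q[:,1].min().round(),q[:,1].max().round())
c=dict(np.load("side0.npz"));p=(pts(c)-O)@R
w=(p[...,2]>86)&(abs(p[...,0])<120)&(abs(p[...,1])<40)&(p[...,2]<200)
v,u=np.nonzero(w);print("side")
for uu in np.unique(u)[::2]:
    k=v[u==uu];print(uu,k.min(),k.max(),p[k.min(),uu].round(),p[k.max(),uu].round())
```

```text
deck x [-68.1 -67.3 -65.3  79.1  81.5  83.3]
{-80: 0, -76: 0, -72: 1, -68: 60, -64: 29, -60: 5, -56: 56, -52: 59, -48: 53, -44: 56, -40: 59, -36: 58, -32: 58, -28: 56, -24: 60, -20: 58, -16: 53, -12: 54, -8: 56, -4: 50, 0: 51, 4: 51, 8: 56, 12: 56, 16: 56, 20: 56, 24: 55, 28: 53, 32: 52, 36: 55, 40: 56, 44: 53, 48: 56, 52: 53, 56: 52, 60: 56, 64: 53, 68: 54, 72: 51, 76: 50, 80: 28, 84: 0, 88: 0, 92: 0, 96: 0, 100: 0, 104: 0}
153 300 304 [80.2  3.5 97.1] z 95.0 98.0 y -1.0 8.0
154 299 308 [78.3  0.3 96.7] z 95.0 99.0 y -9.0 10.0
155 299 308 [75.9  1.1 97.5] z 95.0 99.0 y -9.0 9.0
156 299 308 [73.9  0.1 97. ] z 94.0 99.0 y -9.0 9.0
157 299 308 [71.4  0.1 98.2] z 95.0 102.0 y -9.0 9.0
158 299 308 [69.3  0.1 98.4] z 96.0 100.0 y -9.0 9.0
159 299 308 [66.9  0.  99.2] z 94.0 101.0 y -9.0 9.0
160 299 308 [65.1 -0.1 98.2] z 97.0 101.0 y -9.0 9.0
161 299 308 [62.8 -0.1 98.9] z 97.0 101.0 y -9.0 9.0
162 299 308 [60.5 -0.2 99.3] z 96.0 101.0 y -9.0 9.0
163 299 308 [58.4 -0.3 99.4] z 97.0 101.0 y -10.0 9.0
164 299 308 [ 56.1  -0.3 100.1] z 98.0 103.0 y -10.0 9.0
165 295 308 [ 53.8   3.6 100.2] z
[... 3853 characters left out ...]
7.  21. 103.]
256 173 181 [ 27. -13. 104.] [ 23.  21. 103.]
258 172 181 [ 22. -15. 106.] [ 18.  20. 103.]
260 172 181 [ 18. -15. 105.] [ 14.  19. 102.]
262 156 180 [ 11.  -9. 149.] [ 10.  17. 104.]
264 161 180 [  7.  -8. 137.] [  5.  18. 104.]
266 164 180 [  3.  -9. 129.] [  0.  22. 107.]
268 167 180 [ -2.  -6. 124.] [ -4.  20. 106.]
270 171 183 [ -6.  -7. 113.] [-7. 13. 94.]
272 172 187 [-10.  -8. 111.] [-12.  18.  87.]
274 175 186 [-14. -10. 101.] [-16.  19.  91.]
276 176 187 [-18. -12.  98.] [-20.  17.  87.]
295 181 185 [-62.   5.  96.] [-62.  11.  89.]
297 179 185 [-66.  -5.  95.] [-66.   9.  88.]
299 179 186 [-70.  -8.  94.] [-71.  10.  87.]
301 184 184 [-75.   0.  86.] [-75.   0.  86.]
```

Measured, with yaw -0.068 rad and the aligned-frame origin at (600,-49): lever pivot x≈-18, tab x≈67.5 at z≈96.5, seat x≈-70 at z≈89. These agree with the given sizes (136 mm deck, bail 78 mm, ledge front). I'll rotate the tool, then go above the tab.

```bash
python3 -m creep '0 0 0 0 0 -0.037; 0 0 0 0 0 -0.037; 0 0 0 0 0 -0.037; -.752 -.82 0 0 0 0; -.752 -.82 0 0 0 0; -.752 -.82 0 0 0 0; -.752 -.82 0 0 0 0; -.752 -.82 0 0 0 0; -.752 -.82 0 0 0 0; -.752 -.82 0 0 0 0; -.752 -.82 0 0 0 0; -.752 -.82 0 0 0 0; -.752 -.82 0 0 0 0; -.752 -.82 0 0 0 0; -.752 -.82 0 0 0 0; -.752 -.82 0 0 0 0; -.752 -.82 0 0 0 0; -.752 -.82 0 0 0 0; -.752 -.82 0 0 0 0' 0.55 20
cat >> h.py <<'E'
a=-0.068;R=np.array([[np.cos(a),-np.sin(a),0],[np.sin(a),np.cos(a),0],[0,0,1]])
O=np.array([600,-49.05,0])+R@[-18,0,94]   # lever pivot; frame x rear, z up
def st():
    s=manip.read_state();print("t",round(s["clock"],2),"TCP in latch frame",((s["eef_pos"]-O)@R).round(1),"rot",s["eef_rot"].round(3),"F",(s["wrist_force"]@R).round(1),"gap",round(s["finger_gap"],1),round(s["finger_force"],1));return (s["eef_pos"]-O)@R
E
python3 -c "
from h import *;st()"
```

```text
clock: 2.48
eef_pos: [667.7, -55.3, 205.0]
eef_rot: [3.141, -0.001, 3.072]
wrist_force: [0.3, 0.6, -0.2]
finger_gap: 42.1
finger_force: 0.0
t 2.48 TCP in latch frame [ 86.   -1.6 111. ] rot [ 3.141e+00 -1.000e-03  3.072e+00] F [ 0.3  0.6 -0.2] gap 42.1 0.0
```

```bash
python3 -m creep '0 .035 .7 0 0 0; 0 0 .7 0 0 0; 0 0 .7 0 0 0; 0 0 .5 0 0 0; 0 0 .375 0 0 0; 0 0 0 0 0 0; 0 0 0 0 0 0'
python3 -c "
from h import *;st()"
python3 -m creep '0 0 0 0 0 0; 0 0 0 0 0 0; 0 0 0 0 0 0; 0 0 0 0 0 0; 0 0 0 0 0 0; 0 0 0 0 0 0' 1 20
python3 - <<'E'
from h import *;st()
c=manip.camera("side");a=c["color"][150:265,200:325,::-1];b=manip.camera("top")["color"][140:245,240:355,::-1]
f=lambda a:cv2.resize(a,None,fx=3.4,fy=3.4,interpolation=cv2.INTER_CUBIC)[:357]
cv2.imwrite("pics/g1.png",cv2.convertScaleAbs(np.hstack([f(a),f(b)]),alpha=1.6))
E
```

```text
clock: 3.35
eef_pos: [667.6, -52.7, 87.5]
eef_rot: [-3.142, 0.001, 3.073]
wrist_force: [-0.5, 0.3, 0.2]
finger_gap: 42.1
finger_force: 0.0
t 3.35 TCP in latch frame [85.7  0.9 -6.5] rot [-3.142e+00  1.000e-03  3.073e+00] F [-0.5  0.3  0.2] gap 42.1 0.0
clock: 4.1
eef_pos: [667.3, -52.9, 86.7]
eef_rot: [-3.141, 0.001, 3.072]
wrist_force: [0.3, -2.9, 3.0]
finger_gap: 19.5
finger_force: 20.0
t 4.1 TCP in latch frame [85.4  0.8 -7.3] rot [-3.141e+00  1.000e-03  3.072e+00] F [ 0.5 -2.8  3. ] gap 19.5 20.0
```

View pics/g1.png

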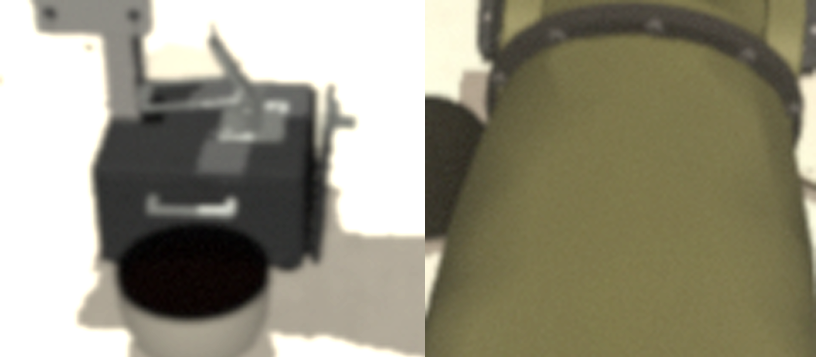

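The pinch holds (gap 19.5 mm, 20 N) with the fingers at the rear tab (side-view crop (125,100)). Now compute the swing arc.

```bash
cat > plan.py <<'E'
from h import *
def tab(th,e,r=77.4):
    B=np.array([14*np.cos(th)+1.9*np.sin(th),14*np.sin(th)-1.9*np.cos(th)])
    return B+r*np.array([-np.cos(e),np.sin(e)])
def rows(es,ths,cur,h=9.8):
    for e,t in zip(es,ths):
        n=tab(t,e)-[0,h];d=(n-cur)/-40;print(f"e{e:.2f} th{t:.2f} {d[0]:.2f} 0 {d[1]:.2f}   ",n.round(1));cur=cur+np.round(d,2)*-40
E
python3 - <<'E'
from plan import *
p=st()
es=np.linspace(3.255,0.35,23)[1:]
ths=np.interp(es,[0.6,1.3,3.3],[1.8,1.15,1.06])
rows(es,ths,p[[0,2]])
E
```

```text
t 4.2 TCP in latch frame [85.4  0.8 -7.3] rot [-3.141  0.     3.072] F [ 0.6 -2.4  3.3] gap 19.7 20.0
e3.12 th1.07 -0.01 0 -0.26    [85.8  3. ]
e2.99 th1.07 0.02 0 -0.25    [84.9 13.2]
e2.86 th1.08 0.06 0 -0.25    [82.6 23.2]
e2.73 th1.09 0.09 0 -0.25    [79.  32.9]
e2.59 th1.09 0.12 0 -0.22    [74.3 42. ]
e2.46 th1.10 0.15 0 -0.21    [68.3 50.4]
e2.33 th1.10 0.17 0 -0.19    [61.3 58. ]
e2.20 th1.11 0.20 0 -0.17    [53.4 64.5]
e2.07 th1.12 0.22 0 -0.13    [44.7 70. ]
e1.93 th1.12 0.23 0 -0.11    [35.3 74.3]
e1.80 th1.13 0.25 0 -0.08    [25.5 77.4]
e1.67 th1.13 0.25 0 -0.04    [15.4 79.1]
e1.54 th1.14 0.26 0 -0.01    [ 5.1 79.5]
e1.41 th1.15 0.25 0 0.02    [-5.2 78.5]
e1.27 th1.17 0.26 0 0.06    [-15.4  76.4]
e1.14 th1.30 0.28 0 0.07    [-26.5  73.6]
e1.01 th1.42 0.26 0 0.10    [-37.2  69.3]
e0.88 th1.54 0.25 0 0.14    [-47.1  63.7]
e0.75 th1.66 0.23 0 0.18    [-56.3  56.9]
e0.61 th1.79 0.21 0 0.19    [-64.4  48.9]
e0.48 th1.80 0.13 0 0.22    [-69.9  40.1]
e0.35 th1.80 0.11 0 0.24    [-74.   30.8]
```

```bash
python3 -m creep '-.01 -.02 -.26 0 0 0; .02 0 -.25 0 0 0; .06 0 -.25 0 0 0; .09 0 -.25 0 0 0; .12 0 -.22 0 0 0; .15 0 -.21 0 0 0; .17 0 -.19 0 0 0; .20 0 -.17 0 0 0; .22 0 -.13 0 0 0; .23 0 -.11 0 0 0; 0 0 0 0 0 0'
python3 - <<'E'
from h import *;st()
c=manip.camera("side");a=c["color"][130:235,200:325,::-1]
cv2.imwrite("pics/g2.png",cv2.convertScaleAbs(cv2.resize(a,None,fx=4,fy=4,interpolation=cv2.INTER_CUBIC),alpha=1.6))
E
```

```text
clock: 5.58
eef_pos: [616.5, -50.0, 168.3]
eef_rot: [3.142, -0.001, 3.072]
wrist_force: [0.1, 2.2, -2.4]
finger_gap: 19.9
finger_force: 20.4
t 5.58 TCP in latch frame [34.6  0.2 74.3] rot [ 3.142e+00 -1.000e-03  3.072e+00] F [-0.1  2.2 -2.4] gap 19.9 20.4
```

View pics/g2.png

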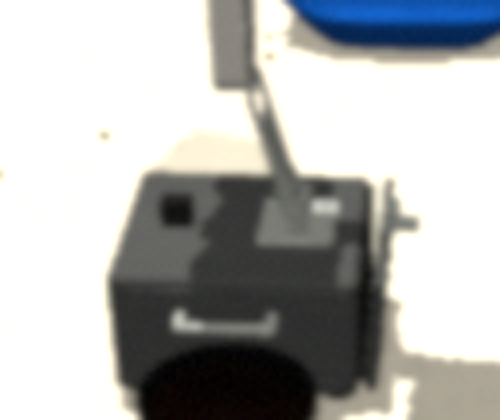

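The picture shows the bail held by the fingers at crop (240,80), up and nearly in line with the lever; forces are small. Continuing.

```bash
python3 -m creep '.25 0 -.08 0 0 0; .25 0 -.04 0 0 0; .26 0 -.01 0 0 0; .25 0 .02 0 0 0; .26 0 .06 0 0 0; .28 0 .07 0 0 0; .26 0 .10 0 0 0; 0 0 0 0 0 0'
python3 -c "
from h import *;st()"
python3 -m creep '.25 0 .14 0 0 0; .23 0 .18 0 0 0; .21 0 .19 0 0 0; .13 0 .22 0 0 0; .11 0 .24 0 0 0; 0 0 0 0 0 0; 0 0 0 0 0 0'
python3 - <<'E'
from plan import *;p=st()
c=manip.camera("side");a=c["color"][130:235,200:325,::-1]
cv2.imwrite("pics/g3.png",cv2.convertScaleAbs(cv2.resize(a,None,fx=4,fy=4,interpolation=cv2.INTER_CUBIC),alpha=1.6))
rows([.25,.15,.05,-.05,-.12,-.18,-.24],[1.84]*7,p[[0,2]])
E
```

```text
clock: 6.62
eef_pos: [544.2, -44.9, 163.2]
eef_rot: [3.141, -0.001, 3.072]
wrist_force: [-0.5, 3.9, 1.7]
finger_gap: 19.7
finger_force: 20.0
t 6.62 TCP in latch frame [-38.    0.3  69.2] rot [ 3.141e+00 -1.000e-03  3.072e+00] F [-0.8  3.8  1.7] gap 19.7 20.0
clock: 7.5
eef_pos: [507.6, -42.4, 124.4]
eef_rot: [3.142, -0.001, 3.073]
wrist_force: [-3.0, 3.8, 2.7]
finger_gap: 19.5
finger_force: 20.0
t 7.5 TCP in latch frame [-74.6   0.3  30.4] rot [ 3.142e+00 -1.000e-03  3.073e+00] F [-3.2  3.5  2.7] gap 19.5 20.0
e0.25 th1.84 0.06 0 0.18    [-76.9  23.4]
e0.15 th1.84 0.04 0 0.19    [-78.4  15.8]
e0.05 th1.84 0.01 0 0.19    [-79.2   8.1]
e-0.05 th1.84 0.00 0 0.19    [-79.2   0.3]
e-0.12 th1.84 -0.01 0 0.14    [-78.7  -5.1]
e-0.18 th1.84 -0.01 0 0.11    [-78.   -9.7]
e-0.24 th1.84 -0.03 0 0.11    [-77.1 -14.2]
```

View pics/g3.png

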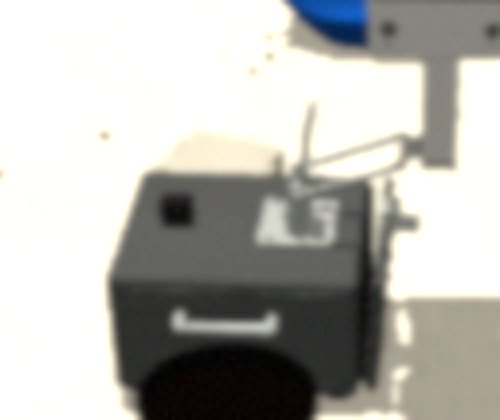

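The picture shows the lever up at about 1.75 (crop (310,110)) and the bail reaching forward over the keeper, with its bar at (405,150). Lower it past the lip.

```bash
python3 -m creep '.06 0 .18 0 0 0; .04 0 .19 0 0 0; .01 0 .19 0 0 0; 0 0 .19 0 0 0; 0 0 .14 0 0 0; 0 0 .11 0 0 0; -.03 0 .11 0 0 0; -.02 0 .1 0 0 0; 0 0 0 0 0 0'
python3 - <<'E'
from plan import *;p=st()
c=manip.camera("side");a=c["color"][130:235,200:325,::-1]
cv2.imwrite("pics/g4.png",cv2.convertScaleAbs(cv2.resize(a,None,fx=5,fy=5,interpolation=cv2.INTER_CUBIC),alpha=1.6))
E
```

```text
clock: 8.68
eef_pos: [505.5, -42.3, 75.8]
eef_rot: [-3.142, -0.0, 3.073]
wrist_force: [-0.1, 4.5, 0.8]
finger_gap: 19.7
finger_force: 20.0
t 8.68 TCP in latch frame [-76.8   0.3 -18.2] rot [-3.142 -0.     3.073] F [-0.4  4.5  0.8] gap 19.7 20.0
```

View pics/g4.png

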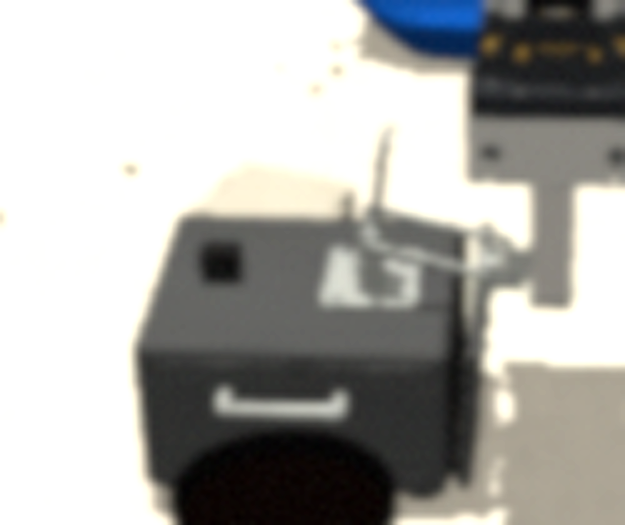

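The bar is down at the keeper's front (crop (500,255)); from the TCP it sits about 1 mm above the seat height and 9 mm ahead. Lower it slightly, then draw it back under the lip.

```bash
python3 -m creep '0 0 .04 0 0 0; 0 0 0 0 0 0; -.04 0 0 0 0 0; -.04 0 0 0 0 0; -.04 0 0 0 0 0; 0 0 0 0 0 0; 0 0 0 0 0 0'
python3 - <<'E'
from plan import *;p=st()
E
```

```text
clock: 9.6
eef_pos: [508.5, -42.4, 73.4]
eef_rot: [3.141, -0.005, 3.073]
wrist_force: [-8.1, 4.1, -1.0]
finger_gap: 19.8
finger_force: 20.0
t 9.6 TCP in latch frame [-73.8   0.4 -20.6] rot [ 3.141 -0.005  3.073] F [-8.3  3.5 -1. ] gap 19.8 20.0
```

```bash
cat > lv.py <<'E'
from plan import *
st()
c=manip.camera("side");p=(pts(c)-O)@R
w=(abs(p[...,1])<14)&(p[...,2]>22)&(p[...,2]<62)&(p[...,0]>-40)&(p[...,0]<60)
q=p[w];print("lever pts",len(q),"angles",np.percentile(np.arctan2(q[:,2],q[:,0]),[10,50,90]).round(2),"top",q[q[:,2].argmax()].round() if len(q) else 0)
w=(abs(p[...,1]-18)<5)&(p[...,2]>-10)&(p[...,2]<20)&(p[...,0]>-70)&(p[...,0]<5)
v,u=np.nonzero(w)
for uu in np.unique(u)[::2]:
    k=v[u==uu];b=p[k,uu][p[k,uu,2].argmax()];print(uu,b.round(1),end=";")
E
python3 lv.py
```

```text
t 9.6 TCP in latch frame [-73.8   0.4 -20.6] rot [ 3.141 -0.005  3.073] F [-8.3  3.5 -1. ] gap 19.8 20.0
lever pts 45 angles [1.44 1.49 1.53] top [ 3.  8. 62.]
273 [ 3.2 19.8 17. ];275 [-0.7 16.6 12.8];277 [-5.4 20.  12.4];279 [-9.7 19.9 12.4];281 [-13.9  18.9   9.5];283 [-18.4  20.2   7.9];285 [-22.6  19.    7.3];287 [-27.2  21.5   6.3];289 [-31.4  19.7   5.4];291 [-35.6  18.    4.5];293 [-40.   18.    2.2];295 [-44.6  22.1   2.2];297 [-48.8  20.4   1.3];299 [-53.1  19.1   0.7];304 [-63.8  21.9  17.6];306 [-68.1  21.4  17.5];
```

The numbers say the bar is pressing against the lip's front (bar x≈-57, ~2.7 mm above the seat), not under it. Ease forward, go lower, then draw back again.

```bash
python3 -m creep '.06 0 0 0 0 0; .05 0 0 0 0 0; .04 0 .04 0 0 0; 0 0 .05 0 0 0; 0 0 0 0 0 0; 0 0 0 0 0 0'
python3 lv.py
```

```text
clock: 10.4
eef_pos: [504.9, -42.3, 71.3]
eef_rot: [-3.142, 0.002, 3.073]
wrist_force: [2.6, 3.9, 2.6]
finger_gap: 19.5
finger_force: 20.0
t 10.4 TCP in latch frame [-77.4   0.3 -22.7] rot [-3.142e+00  2.000e-03  3.073e+00] F [2.3 4.  2.6] gap 19.5 20.0
lever pts 37 angles [1.68 1.75 1.81] top [-15.   1.  58.]
273 [ 3.7 14.  18.7];275 [-0.7 15.  16.9];277 [-5.3 18.9 14.2];279 [-9.7 19.5 12.2];281 [-13.9  18.4  11.7];283 [-18.3  18.9   9.6];285 [-22.6  18.4   6.9];287 [-27.   18.7   7.2];289 [-31.4  19.2   5.1];291 [-35.7  18.6   4.9];293 [-40.3  22.7   2.4];295 [-44.4  19.3   0.5];297 [-48.8  19.    0.5];299 [-53.2  18.7  -2.2];301 [-57.5  19.3  -1.7];
```

```bash
python3 -m creep '-.05 0 0 0 0 0; -.05 0 0 0 0 0; -.05 0 0 0 0 0; -.04 0 0 0 0 0; 0 0 0 0 0 0; 0 0 0 0 0 0'
python3 lv.py
```

```text
clock: 11.2
eef_pos: [511.3, -42.7, 70.5]
eef_rot: [3.142, -0.002, 3.073]
wrist_force: [-2.1, 3.8, -0.1]
finger_gap: 19.5
finger_force: 20.0
t 11.2 TCP in latch frame [-70.9   0.3 -23.5] rot [ 3.142e+00 -2.000e-03  3.073e+00] F [-2.4  3.7 -0.1] gap 19.5 20.0
lever pts 55 angles [1.31 1.34 1.38] top [11. 12. 61.]
273 [ 3.6 15.2 19.3];275 [-0.9 19.  11.7];277 [-5.  16.2 10.2];279 [-9.5 18.3  9. ];281 [-14.   19.3   9.7];283 [-18.4  20.1   7.8];285 [-22.6  18.8   4.6];287 [-27.   19.7   5.3];289 [-31.4  20.7   3.5];291 [-35.7  18.4   2.2];293 [-40.   18.7   0. ];296 [-46.5  17.2  -3.2];298 [-50.8  13.6  -2.7];302 [-59.6  13.3  -5.2];304 [-63.9  23.   18.3];306 [-68.1  21.5  20. ];
```

The bar has slipped under the lip (lever 1.34, only 2 N). Draw a touch further, release, and retreat upward.

```bash
python3 -m creep '-.04 0 0 0 0 0; 0 0 0 0 0 0; 0 0 0 0 0 0'
python3 -m creep '0 0 0 0 0 0; 0 0 0 0 0 0; 0 0 0 0 0 0; 0 0 0 0 0 0' 0.55
python3 lv.py
python3 -m creep '0 0 -.4 0 0 0; 0 0 -.7 0 0 0; 0 0 -.7 0 0 0; 0 0 -.5 0 0 0; 0 0 -.3 0 0 0; 0 0 0 0 0 0' 
python3 lv.py
python3 - <<'E'
from h import *
a=manip.camera("side")["color"][130:235,200:325,::-1]
cv2.imwrite("pics/g5.png",cv2.convertScaleAbs(cv2.resize(a,None,fx=5,fy=5,interpolation=cv2.INTER_CUBIC),alpha=1.6))
E
```

```text
clock: 11.62
eef_pos: [512.2, -42.7, 70.3]
eef_rot: [3.141, -0.003, 3.073]
wrist_force: [-5.9, 4.3, 1.0]
finger_gap: 19.3
finger_force: 20.0
clock: 12.12
eef_pos: [513.5, -43.0, 70.9]
eef_rot: [-3.141, 0.0, 3.072]
wrist_force: [0.2, -0.1, 0.3]
finger_gap: 42.6
finger_force: 0.0
t 12.12 TCP in latch frame [-68.7   0.2 -23.1] rot [-3.141  0.     3.072] F [ 0.2 -0.1  0.3] gap 42.6 0.0
lever pts 59 angles [1.21 1.27 1.3 ] top [16.  6. 60.]
273 [ 3.  22.4 16. ];275 [-1.  19.7 12.1];277 [-5.2 18.2 11.4];279 [-9.9 22.  11.1];281 [-14.1  20.7   8. ];283 [-18.1  17.3   6.1];285 [-22.8  21.6   6.3];287 [-26.8  17.    3.7];289 [-31.3  17.9   1.8];291 [-35.7  20.    0.6];293 [-40.1  19.    0.2];295 [-44.5  20.3  -1.4];297 [-48.8  18.7  -2.3];clock: 12.92
eef_pos: [513.7, -42.9, 175.7]
eef_rot: [-3.141, 0.002, 3.072]
wrist_force: [-0.7, -0.2, -0.6]
finger_gap: 41.9
finger_force: 0.0
t 12.93 TCP in latch frame [-68.5   0.3  81.7] rot [-3.141e+00  2.000e-03  3.072e+00] F [-0.7 -0.3 -0.6] gap 41.9 0.0
lever pts 59 angles [1.22 1.27 1.3 ] top [16. 11. 60.]
273 [ 3.3 20.  14.6];275 [-0.9 19.2 11.8];277 [-5.2 18.2 11.3];279 [-9.4 16.7  8.1];281 [-14.   20.4   7.8];283 [-18.2  17.9   6.5];285 [-22.7  19.7   5.2];287 [-26.9  18.5   4.6];289 [-31.4  19.7   2.9];291 [-35.7  19.3   0.3];293 [-40.   17.6  -0.6];295 [-44.5  20.6  -1.2];297 [-48.9  20.5  -1.2];
```

View pics/g5.png

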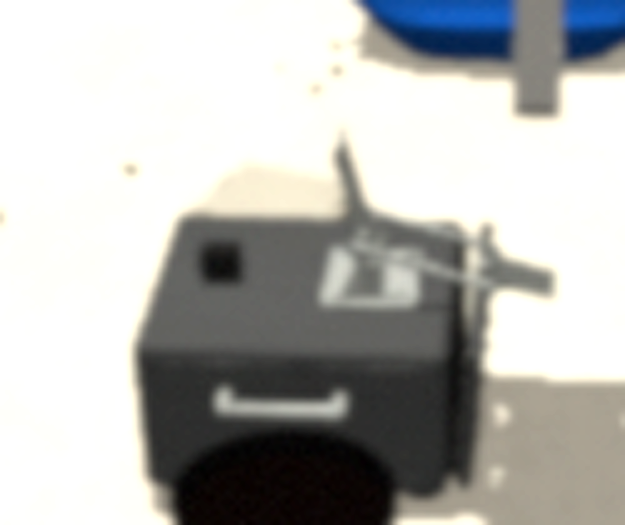

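The hook holds on its own: the bail runs forward and down, with its bar behind the lip at crop (487,250) and the lever at about 1.27 (345,150). Now close the fingers, go in front of the lever, and plan the push.

```bash
python3 -m creep '-.5 0 0 0 0 0; -.5 0 0 0 0 0; -.36 0 .3 0 0 0; 0 0 .5 0 0 0; 0 0 .34 0 0 0; 0 0 0 0 0 0; 0 0 0 0 0 0' 1 20
python3 - <<'E'
from h import *;p=st()[[0,2]]
for t in [1.27,1.12,.97,.82,.68,.55,.43,.32,.22,.12,.04,-.03,-.08]:
    r=44;n=np.array([r*np.cos(t)-1.5*np.sin(t)-8,r*np.sin(t)+1.5*np.cos(t)])
    d=np.round((n-p)/-40,2);print(t,n.round(1),d);p=p-40*d
E
```

```text
clock: 13.9
eef_pos: [567.9, -46.7, 129.8]
eef_rot: [-3.142, 0.001, 3.073]
wrist_force: [-0.1, 0.4, 0.6]
finger_gap: 0.8
finger_force: 0.0
t 13.9 TCP in latch frame [-14.2   0.2  35.8] rot [-3.142e+00  1.000e-03  3.073e+00] F [-0.1  0.4  0.6] gap 0.8 0.0
1.27 [ 3.6 42.5] [-0.44 -0.17]
1.12 [ 9.8 40.3] [-0.16  0.06]
0.97 [15.6 37.1] [-0.14  0.08]
0.82 [20.9 33.2] [-0.14  0.1 ]
0.68 [25.3 28.8] [-0.11  0.11]
0.55 [28.7 24.3] [-0.08  0.11]
0.43 [31.4 19.7] [-0.07  0.11]
0.32 [33.3 15.3] [-0.05  0.11]
0.22 [34.6 11.1] [-0.03  0.11]
0.12 [35.5  6.8] [-0.02  0.11]
0.04 [35.9  3.3] [-0.01  0.08]
-0.03 [36.   0.2] [-0.    0.08]
-0.08 [36. -2.] [-0.    0.06]
```

```bash
python3 -m creep '-.24 0 -.1 0 0 0; -.2 0 -.07 0 0 0; -.16 0 .06 0 0 0; -.14 0 .08 0 0 0; -.14 0 .10 0 0 0; -.11 0 .11 0 0 0; 0 0 0 0 0 0'
python3 lv.py
```

```text
clock: 14.78
eef_pos: [608.2, -49.4, 122.5]
eef_rot: [-3.141, 0.001, 3.073]
wrist_force: [-0.4, 0.4, 5.9]
finger_gap: 0.5
finger_force: 2.3
t 14.78 TCP in latch frame [26.2  0.2 28.5] rot [-3.141e+00  1.000e-03  3.073e+00] F [-0.5  0.3  5.9] gap 0.5 2.3
lever pts 154 angles [0.67 0.95 1.2 ] top [24. 14. 62.]
273 [ 3.8 17.5  5.6];275 [-0.6 17.   5.4];277 [-5.1 19.2  4.4];279 [-9.3 17.   3.2];281 [-13.9  18.9   4.4];283 [-18.3  20.1   2.7];285 [-22.5  17.7   1.4];287 [-27.   19.8   0.3];289 [-31.4  19.8   0.4];291 [-35.6  16.6  -1.3];293 [-40.1  20.6  -1.4];295 [-44.2  13.7   2.2];305 [-66.2  13.7  -7.3];
```

Upward force of 6 N at the tip, as expected for the stiffening lever. The bail stays taut towards the keeper, so continue over centre.

```bash
python3 -m creep '-.08 0 .11 0 0 0; -.07 0 .11 0 0 0; -.05 0 .11 0 0 0; -.03 0 .11 0 0 0; -.02 0 .11 0 0 0; -.01 0 .08 0 0 0; 0 0 0 0 0 0'
python3 -c "
from h import *;st()"
python3 -m creep '0 0 .08 0 0 0; 0 0 .06 0 0 0; 0 0 .04 0 0 0; 0 0 0 0 0 0; 0 0 0 0 0 0'
python3 lv.py
```

```text
clock: 15.7
eef_pos: [617.4, -50.0, 96.4]
eef_rot: [3.142, -0.001, 3.073]
wrist_force: [0.8, -0.8, 0.1]
finger_gap: 0.3
finger_force: 0.0
t 15.7 TCP in latch frame [35.4  0.2  2.4] rot [ 3.142e+00 -1.000e-03  3.073e+00] F [ 0.9 -0.7  0.1] gap 0.3 0.0
clock: 16.32
eef_pos: [618.2, -50.1, 95.1]
eef_rot: [-3.141, 0.003, 3.073]
wrist_force: [-22.5, 3.0, 47.7]
finger_gap: 0.6
finger_force: 23.6
t 16.32 TCP in latch frame [36.2  0.2  1.1] rot [-3.141e+00  3.000e-03  3.073e+00] F [-22.6   1.5  47.7] gap 0.6 23.6
lever pts 134 angles [0.62 0.87 1.05] top [30. 13. 61.]
273 [ 3.8 17.3  5.5];275 [-0.9 20.9  5.3];277 [-5.  19.4 -0.6];279 [-9.1 16.2 -2.4];281 [-13.8  18.9  -0.7];283 [-18.2  19.8  -2.5];285 [-22.6  19.3  -0.2];287 [-27.   20.1  -2.1];289 [-31.5  21.3  -1.2];291 [-35.8  21.   -1.3];293 [-40.1  19.2  -2.2];295 [-44.3  15.8  -1.6];
```

```bash
python3 -m creep '0 0 -.2 0 0 0; 0 0 -.5 0 0 0; 0 0 -.8 0 0 0; -.5 0 -1 0 0 0; -.8 0 -1 0 0 0; -.8 0 -.5 0 0 0; 0 0 0 0 0 0; 0 0 0 0 0 0'
python3 - <<'E'
from h import *;st()
c=manip.camera("side");p=(pts(c)-O)@R
w=(abs(p[...,1])<8)&(p[...,0]>20)&(p[...,0]<52)&(p[...,2]>-9)&(p[...,2]<50)
q=p[w];print("lever z",len(q),np.percentile(q[:,2],[10,50,90]).round(1),"slope",np.polyfit(q[:,0],q[:,2],1).round(3))
w=(abs(p[...,1])<8)&(p[...,0]<-40)&(p[...,0]>-95)&(p[...,2]>-12)&(p[...,2]<15)
print("front",p[w][::4].round(0).tolist())
a=c["color"][130:235,200:325,::-1]
cv2.imwrite("pics/g6.png",cv2.convertScaleAbs(cv2.resize(a,None,fx=5,fy=5,interpolation=cv2.INTER_CUBIC),alpha=1.6))
E
```

```text
clock: 17.38
eef_pos: [700.8, -55.8, 248.4]
eef_rot: [3.141, -0.002, 3.073]
wrist_force: [-0.8, 0.8, -1.1]
finger_gap: 0.6
finger_force: 0.0
t 17.38 TCP in latch frame [1.190e+02 1.000e-01 1.544e+02] rot [ 3.141e+00 -2.000e-03  3.073e+00] F [-0.8  0.7 -1.1] gap 0.6 0.0
lever z 46 [1.  2.1 3.5] slope [0.02 1.42]
front [[-41.0, -3.0, 3.0], [-41.0, -1.0, 1.0], [-50.0, -6.0, -1.0], [-48.0, 3.0, 1.0], [-57.0, -3.0, -2.0], [-66.0, -5.0, -3.0], [-50.0, 1.0, -3.0], [-59.0, -2.0, -4.0], [-68.0, -1.0, -3.0], [-50.0, 7.0, -1.0], [-59.0, 6.0, -2.0], [-68.0, 3.0, -3.0], [-70.0, 7.0, -3.0], [-68.0, 8.0, -8.0]]
```

View pics/g6.png

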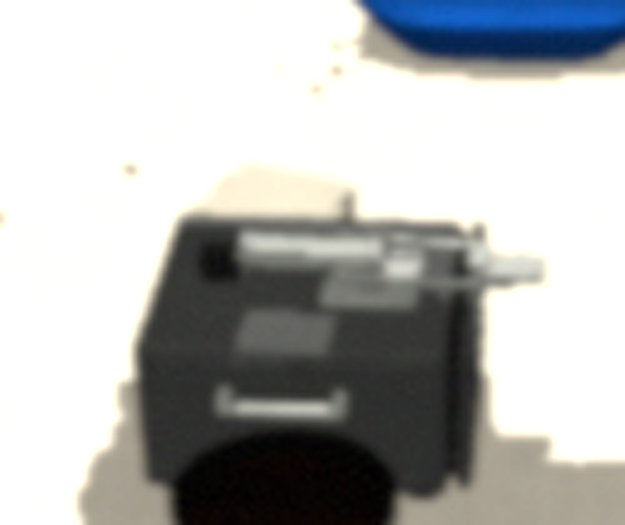

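The lever lies flat (crop (310,248), slope 0.02 rad), the bail is taut to the keeper with the bar at (478,255), and the flap is drawn in. The arm is clear of everything, so hand in.

```bash
python3 -c "
from cell import manip;print(manip.sign_off())"
```

```text
the job is handed in; nothing more can be done
None
```

The bin is sealed and handed in at about 17.4 s: the bail is hooked under the keeper's lip, the lever measures flat (about 0.02 rad) after going over centre, and the arm was clear of the bin; the sign-off returned no verdict, and I did not re-measure the bowl and tin.

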